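# Take a bake-colour reading of a biscuit

### The job

Lay the biscuit that lies on the white board centred on the colour reader's round window, then set the black shade cap over it, flat and centred in the white ring. Then press the green key just until you feel it click (its force suddenly drops), not on towards its bottom stop, and let it come up again; do not press the grey key.

Things in the scene. Friction and masses are not known exactly. Their poses are not given: they have to be found in the camera images.
- biscuit: Round brown biscuit, 52 mm across, 11 mm thick, 20 g, lying flat on the white board at first. Origin at the centre of its underside, z up.
- board: Flat white board, 110 x 110 x 8 mm, fixed, left or right of the reader. Origin at the centre of its underside.
- cap: Black round shade cap, mouth down: a cup 92 mm in outer diameter, 85 mm inside, 22 mm high outside and 18 mm inside, with a grey upright grip post 23 mm in diameter on its top, from 26 to 52 mm above the cap's lower rim (a small cone joins it to the cup's top at 22 mm). About 90 g, stands on the table at first. Origin at the centre of its lower rim, z up.
- reader: Grey flat-topped colour reader, 220 (x) x 210 (y) x 40 mm high, fixed on the table. Origin at the centre of its underside, x points from the keys to the window. On its top: the round window, a blank grey display and two keys, one each side of the display.
- window (a point): Centre of the round glass window, 60 mm in diameter, level with the reader's flat top (40 mm above the table). A thin white ring 97 mm in diameter is drawn round it; the cap stands inside this ring.
- green_top (a point): Centre of the top of the green key (moves down with it). The key is round, 30 mm in diameter at its foot and 20 mm at its flat top, which stands 15 mm above the reader's top (55 mm above the table); round its foot is a flat black collar 42 mm in diameter, 2 mm high. The green and grey keys may be either way round.
- green_key (a joint): Travel of the green key in m: 0 up, grows as it is pressed straight down, 0.0085 at the bottom stop. Snap dome: the force rises from about 3 N to 6 N at 2.0 mm, there it clicks: the force falls through 4 N at 3.8 mm to 2 N at 5.6 mm; then it rises again, to 4.5 N at 7.4 mm and 8 N at the stop. It springs back to 0 when released. It counts as clicked from 4.2 mm; beyond 7.4 mm it is pressed too far.
- grey_top (a point): Centre of the top of the grey key, same shape as the green one.
- grey_key (a joint): Travel of the grey key in m, like the green one: 0 up. To be left alone.
Not all that is in view belongs to the job. What is shaped like the cap but blue or turquoise is not meant.

How it is judged:
On the way, in this order (a step that is already met when the one before it is completed fails the run):
1. the biscuit lies flat on the window, centred within 12 mm, released (horizontal distance between biscuit and window below 0.012 m and z of biscuit in the frame of window below 0.003 m and angle between biscuit's own z axis and vertical below 0.1 rad and contact force between the fingers and biscuit below 0.05 N), for 0.2 s.
2. the cap stands flat over the biscuit, centred on the window within 10 mm, released (horizontal distance between cap and window below 0.01 m and z of cap in the frame of window below 0.002 m and angle between cap's own z axis and vertical below 0.04 rad and contact force between the fingers and cap below 0.05 N), for 0.2 s.
3. the green key is pressed past its click (4.2 mm) (value of joint green_key above 0.0042 m), for 0.02 s.
At the end, for the whole second after the job is handed in: The biscuit lies on the window within 14 mm of its centre, the cap stands flat over it, at rest, within 10 mm of the window's centre, and both keys are up (within 1 mm) (horizontal distance between biscuit and window below 0.014 m and z of biscuit in the frame of window below 0.003 m and horizontal distance between cap and window below 0.01 m and z of cap in the frame of window below 0.002 m and angle between cap's own z axis and vertical below 0.04 rad and linear speed of cap below 0.01 m/s and value of joint each of green_key, grey_key below 0.001 m); the robot touches nothing.
It fails at once if the green key is pressed beyond 7.4 mm, towards its bottom stop (value of joint green_key above 0.0074 m).
It fails at once if the grey key is pressed (more than 1.5 mm) (value of joint grey_key above 0.0015 m).
It also fails if it takes over 72 s, if anything falls off the work surface, if the arm or the gripper's body presses on something with over 40 N, if the wrist force passes 120 N, or if a joint passes its speed limit or range.

### The arm

A 6-joint arm with a two-finger parallel gripper is mounted at the origin on a cart in front of the work surface, level with it; the furniture and walls round the work are solid. World frame = base frame: x ahead of the robot, y to its left, z up, the work surface at z = 0. Lengths are in m, angles in rad, forces in N, time in s.
With the tool pointing down it reaches from about 0.35 to 0.85 m from the base axis. Payload 8.1 kg.
Tool frame: the origin (TCP) lies on the mounting face of the last link; the fingertips stand 186 mm ahead of it and the grasp point (between the pads) lies 167 mm ahead of it; y points along the fingers, x is the direction in which the jaws open and shut, and the axes are right-handed (so a half turn about y gives the same grasp; the last joint's range is limited). The gripper opens to 93 mm and grips with 3 to 60 N. Pads are 15 mm wide; open, the fingers measure 128 mm over their backs; the gripper's body (75 mm by 188 mm) begins 65 mm behind the grasp point.
Start: joints at [-1.41, 0.13, 1.488, -0, 1.523, -0.085], TCP at [0.146, -0.582, 0.405] pointing down, gripper open.
Joint ranges: [-2.96, 2.96], [-0.89, 2.26], [0.02, 2.5], [-1.34, 4.48], [0, 2.73], [-2.66, 2.66]. Speed limits (rad/s): [2.39, 2.39, 2.79, 3.14, 3.14, 3.14].

### API

Orientations are given as a rotation vector (axis times angle).
In Python, from plant import robot, imaging gives the robot as it stands.
- The arm moves only by the shell command python3 -m inch 'ROWS' [OPENING] [FORCE]. ROWS is JSON, a list of rows, each an object of numbers: "x", "y", "z": the shift along the tool's x, y, z in mm; "twist": the turn about the tool's y in rad. In form: [{"x": .., "y": .., "z": .., "twist": ..}, ...]. A call has 1 to 12 rows; each row shifts and turns the commanded pose from where the row before left it, along the tool's axes as they then stand; what a row does not reach is not made up. A row lasts 1/10 s, in which the tool goes at most 50 mm and 8.59 degrees, less where a joint would pass 70% of its speed; a pose out of reach is approached as far as the arm can. A call with a gripper value outside its range is refused whole. OPENING is the gripper command: -1 is shut, 1 is fully open, values between are in proportion, set as the call begins (- or left out, the last holds). The fingers move at their own pace and stop on an object; FORCE is the grip in N (left out, the last holds). Time passes only in rows, so rows that do not move let the fingers close. It gives the time, the measured TCP pose, the force and the opening at its end, in the units of the state.
- robot.read_state(): the state, without advancing time (a new reading comes with each control period).
- imaging.read_camera(name): name is "side" or "top"; returns a dict with "color" (384x512x3 uint8, red, green, blue), "depth" (384x512 float32, m along the optical axis (not along the pixel's ray), 0 where there is no reading), "fx", "fy", "cx", "cy" (pixels), "rvec" (rotation vector, rad) and "tvec" (3), from world to camera coordinates, as OpenCV has them. Camera axes: x right, y down, z forward; pixel columns grow to the right and rows downward; lengths in m; the calibration is good to about 2 mm. A picture is of the moment at which its call begins.
- robot.close_job(): hands the job in, once; it reports no verdict.
The state is a dict: "t": time; "q": joint angles; "dq": joint speeds; "joint_torque": joint torques, N m; "tool_pos": TCP position; "orientation": TCP orientation; "force": force on the tool from outside, world axes, zero at the start; "wrist_torque": the same for the moment, N m; "opening": finger opening in m.
Only numpy, scipy, OpenCV 4.12 (cv2) and the standard library are available. Lean on these libraries where they do the work, as an engineer would, in place of code of your own. Each camera call takes 0.05 s, during which the arm holds its last target.

## Working session

There is one attempt and no reset: what is moved stays moved. The work goes in short steps, Python scripts to look and compute and a shell command to move; the robot and the scene stay as the last step left them, time stands still between calls to the robot, and variables do not carry over. Pictures are saved under pics/ and viewed, and the job is handed in when it is done.

```bash
ls; mkdir -p pics
python3 - <<'E'
from plant import robot, imaging
import cv2,numpy as np
print(robot.read_state())
for n in ("top","side"):
    c=imaging.read_camera(n)
    cv2.imwrite(f"pics/{n}0.png",c["color"][:,:,::-1])
    R=cv2.Rodrigues(np.array(c["rvec"]))[0]
    print(n,c["fx"],c["fy"],c["cx"],c["cy"],R.round(3),-R.T@np.array(c["tvec"]).ravel())
    np.savez(f"pics/{n}0.npz",**c)
E
```

```text
pics
{'t': 0.0, 'q': array([-1.41038108e+00,  1.31158667e-01,  1.48928709e+00,  2.44470760e-05,
        1.52300352e+00, -8.54375871e-02]), 'dq': array([-0.00125888, -0.00013257, -0.00111089, -0.00196947, -0.00074354,
        0.00155803]), 'joint_torque': array([ 1.52650146e-04, -5.59828091e+01, -4.91771865e+01,  7.67512573e-02,
        3.51332570e-02, -1.36798731e-04]), 'tool_pos': array([ 0.14599722, -0.58172651,  0.40368434]), 'orientation': array([-1.3141977 ,  1.02712613, -1.02488333]), 'force': array([ 0.6314255 , -0.17027517, -0.76923479]), 'wrist_torque': array([-0.06951693,  0.06455152, -0.05239476]), 'opening': 0.09277830901837562}
top 398.32450347834816 398.32450347834816 253.81058562723786 189.7781815575858 [[-0.011 -1.    -0.011]
 [-0.986  0.013 -0.165]
 [ 0.165  0.009 -0.986]] [0.33213918 0.01687814 1.07853578]
side 470.521435948746 470.521435948746 256.5968318502592 188.9937236397859 [[-0.94  -0.342 -0.009]
 [-0.181  0.518 -0.836]
 [ 0.291 -0.784 -0.549]] [0.02349637 1.26405734 0.89978441]
```

View pics/top0.png

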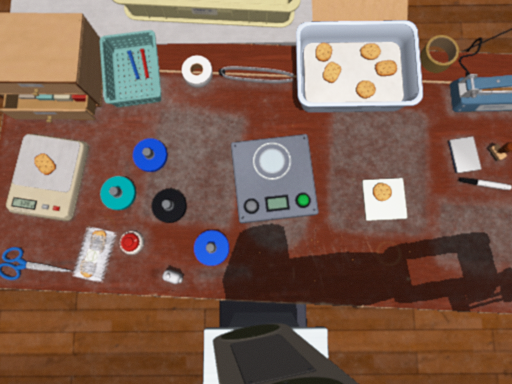

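View pics/side0.png

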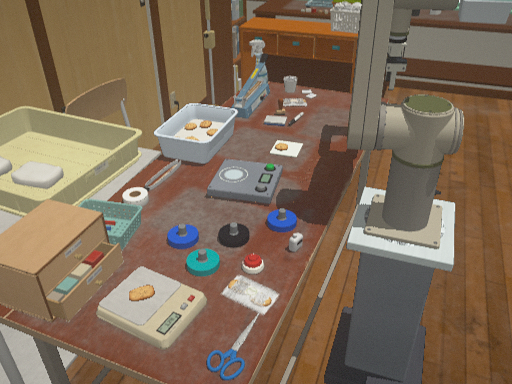

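Run:
```python
from plant import robot
import cv2,numpy as np
print(cv2.Rodrigues(robot.read_state()["orientation"])[0].round(4))
```

```text
[[ 2.433e-01 -3.000e-04  9.699e-01]
 [-9.699e-01  1.600e-03  2.433e-01]
 [-1.600e-03 -1.000e+00  1.000e-04]]
```

Top view: the biscuit lies on its board at (383,191), window at (272,160), green key at (303,200), grey key at (252,206) and black cap at (169,205). The blue and turquoise caps at (150,154), (118,192) and (211,247) are decoys. In the side view the biscuit is at (281,147), the black cap at (233,233) and the window at (234,174). Now measuring in both views.

```bash
python3 - <<'E'
import cv2,numpy as np
d=np.load("pics/top0.npz"); e=np.load("pics/side0.npz")
a=cv2.resize(d["color"][120:250,130:420],None,fx=2.7,fy=2.7,interpolation=cv2.INTER_CUBIC)
b=cv2.resize(e["color"][120:260,150:320],None,fx=4,fy=4,interpolation=cv2.INTER_CUBIC)
cv2.imwrite("pics/topz.png",a[:,:,::-1]);cv2.imwrite("pics/sidez.png",b[:,:,::-1])
E
cat > h.py <<'E'
import cv2,numpy as np
def cam(c):
    R=cv2.Rodrigues(np.array(c["rvec"]))[0];return R,np.array(c["tvec"]).ravel()
def cloud(c):
    R,t=cam(c);z=np.asarray(c["depth"]);v,u=np.mgrid[:z.shape[0],:z.shape[1]]
    P=np.stack([(u-c["cx"])/c["fx"]*z,(v-c["cy"])/c["fy"]*z,z],-1)
    return (P-t)@R
def ray(c,u,v,h):
    R,t=cam(c);o=-R.T@t;d=R.T@np.array([(u-c["cx"])/c["fx"],(v-c["cy"])/c["fy"],1]);return o+d*(h-o[2])/d[2]
def proj(c,P):
    return cv2.projectPoints(np.array(P,float).reshape(-1,3),np.array(c["rvec"]),np.array(c["tvec"]),np.array([[c["fx"],0,c["cx"]],[0,c["fy"],c["cy"]],[0,0,1.]]),None)[0].reshape(-1,2)
E
python3 - <<'E'
from h import *
T=np.load("pics/top0.npz");S=np.load("pics/side0.npz")
for n,c,pts in (("top",T,dict(bis=(383,191),board=(398,210),win=(272,160),green=(303,200),grey=(252,206),cap=(169,205),reader=(290,175),table=(330,190))),("side",S,dict(bis=(281,147),win=(234,174),cap=(233,233),reader=(240,190)))):
    W=cloud(c)
    for k,(u,v) in pts.items(): print(n,k,W[v-1:v+2,u-1:u+2].reshape(-1,3).mean(0).round(4))
E
```

```text
top bis [ 0.5018 -0.3205  0.0185]
top board [ 0.451  -0.3602  0.0095]
top win [ 0.5858 -0.0231  0.0416]
top green [ 0.4749 -0.1008  0.0556]
top grey [0.4609 0.0314 0.0562]
top cap [0.4672 0.2483 0.0482]
top reader [ 0.5442 -0.0701  0.0418]
top table [ 0.5092 -0.1817  0.0013]
side bis [ 0.5017 -0.3058  0.0206]
side win [ 0.5849 -0.0238  0.0423]
side cap [0.4203 0.3755 0.1244]
side reader [0.5263 0.0666 0.0444]
```

```bash
sleep 1
```

```text
(no output)
```

View pics/topz.png

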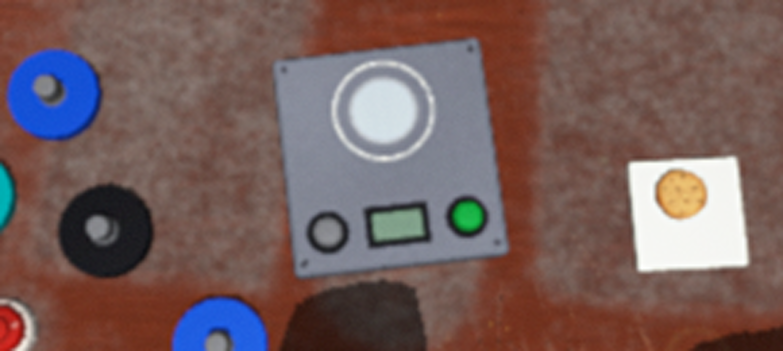

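View pics/sidez.png

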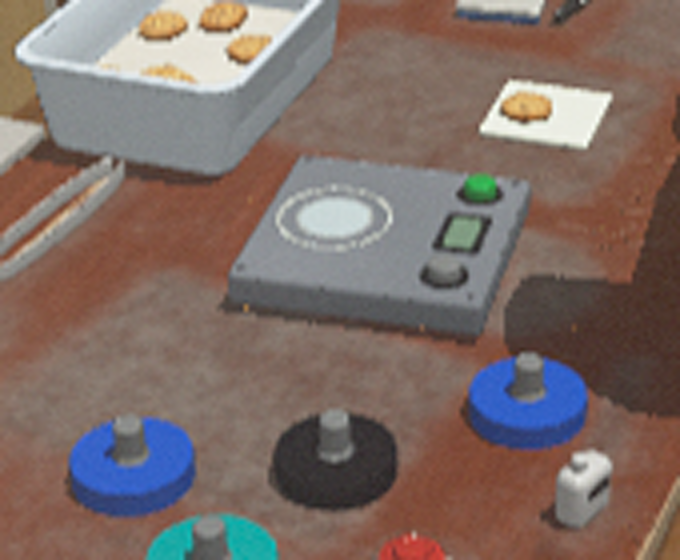

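```bash
cat > seg.py <<'E'
from h import *
def comp(m,uv,):
    n,l,s,c=cv2.connectedComponentsWithStats(m.astype(np.uint8))
    i=l[uv[1],uv[0]]
    if i==0: return None
    M=l==i; v,u=np.nonzero(M); return (u.mean(),v.mean()),s[i]
E
python3 - <<'E'
from seg import *
T=np.load("pics/top0.npz");S=np.load("pics/side0.npz")
for n,c,p in (("top",T,dict(bis=(383,191),win=(272,160),green=(303,200),cap=(172,212),grey=(252,206))),("side",S,dict(bis=(281,147),win=(234,174),green=(270,167),cap=(233,243),grey=(261,188)))):
    I=c["color"].astype(int);r,g,b=I[...,0],I[...,1],I[...,2]
    hsv=cv2.cvtColor(c["color"],cv2.COLOR_RGB2HSV).astype(int);H,s,V=hsv[...,0],hsv[...,1],hsv[...,2]
    masks=dict(bis=(s>70)&(V>90)&(H<30),win=(V>175)&(s<60),green=(g>r+40)&(g>b+40),cap=(V<65)&(s<110),)
    for k,m in masks.items():
        x=comp(m,p[k]); 
        if x is None: print(n,k,"none",hsv[p[k][1],p[k][0]]);continue
        h=dict(bis=.016,win=.04,green=.05,cap=.018)[k]
        print(n,k,x,ray(c,*x[0],h).round(4))
for k,a,b in ():pass
W=cloud(T)
# clouds
def box(x,y,r,z0,z1):
    q=W.reshape(-1,3);m=(np.hypot(q[:,0]-x,q[:,1]-y)<r)&(q[:,2]>z0)&(q[:,2]<z1);return q[m]
q=box(.50,-.3205,.045,.014,.03);print("bis cloud",len(q),q.mean(0),q.min(0),q.max(0))
q=box(.4672,.2483,.05,.038,.07);print("post",len(q),q.mean(0),q.min(0),q.max(0))
q=box(.4672,.2483,.07,.012,.03);print("captop",len(q),q.mean(0),q.min(0),q.max(0))
q=box(.4749,-.1008,.03,.05,.06);print("green",len(q),q.mean(0),q.min(0),q.max(0))
q=box(.461,.0314,.03,.05,.06);print("grey",len(q),q.mean(0),q.min(0),q.max(0))
E
```

```text
top bis ((np.float64(381.80223880597015), np.float64(191.4962686567164)), array([373, 183,  19,  18, 268], dtype=int32)) [ 0.5009 -0.318   0.016 ]
top win ((np.float64(271.43724696356276), np.float64(160.47165991902833)), array([259, 149,  26,  24, 494], dtype=int32)) [ 0.5849 -0.0217  0.04  ]
top green ((np.float64(302.99038461538464), np.float64(199.60576923076923)), array([298, 194,  11,  12, 104], dtype=int32)) [ 0.4767 -0.1015  0.05  ]
top cap ((np.float64(169.22630331753555), np.float64(205.22630331753555)), array([152, 188,  35,  35, 844], dtype=int32)) [0.4705 0.2545 0.018 ]
side bis ((np.float64(281.2894736842105), np.float64(146.31578947368422)), array([275, 143,  13,   8,  76], dtype=int32)) [ 0.5048 -0.3198  0.016 ]
side win ((np.float64(233.23333333333332), np.float64(173.8)), array([224, 169,  19,  10, 150], dtype=int32)) [ 0.5894 -0.0276  0.04  ]
side green ((np.float64(269.775), np.float64(166.325)), array([266, 164,   8,   6,  40], dtype=int32)) [ 0.4797 -0.1023  0.05  ]
side cap ((np.float64(233.37113402061857), np.float64(236.21237113402063)), array([218, 224,  31,  23, 485], dtype=int32)) [0.4683 0.2674 0.018 ]
bis cloud 286 [ 0.50110673 -0.31665749  0.01824851] [ 0.46689889 -0.34355338  0.01415498] [ 0.52646889 -0.28852242  0.02442199]
post 67 [0.47028453 0.2557877  0.05147834] [0.45995102 0.24632969 0.03834682] [0.48042046 0.26623305 0.05607502]
captop 857 [0.47019779 0.25572075 0.02337549] [0.42537955 0.21117228 0.01204169] [0.51743037 0.30262065 0.02887179]
green 89 [ 0.47715235 -0.0995369   0.05469097] [ 0.46452541 -0.11197038  0.05037897] [ 0.49142775 -0.08580893  0.05916989]
grey 92 [0.46325455 0.03461936 0.05501973] [0.45075756 0.02100985 0.05036622] [0.47709122 0.04701192 0.05954116]
```

```bash
python3 - <<'E'
from h import *
T=np.load("pics/top0.npz");S=np.load("pics/side0.npz")
def tri(a,b):
    A=[]
    for c,(u,v) in ((T,a),(S,b)):
        R,t=cam(c);P=np.hstack([R,t[:,None]]);x=(u-c["cx"])/c["fx"];y=(v-c["cy"])/c["fy"]
        A+=[x*P[2]-P[0],y*P[2]-P[1]]
    X=np.linalg.svd(np.array(A))[2][-1];return (X[:3]/X[3]).round(4)
print("bis",tri((381.8,191.5),(281.3,146.3)),"win",tri((271.4,160.5),(233.2,173.8)),"green",tri((303,199.6),(269.8,166.3)))
print("post top", tri((130+98/2.7,120+228/2.7),(150+335/4,120+412/4)))
E
python3 -m inch '[{"twist":0.123},{"twist":0.123},{"x":-24,"z":32},{"x":-24,"z":32},{"x":-24,"z":32},{"x":-24,"z":32},{"x":-24,"z":32},{"x":-24,"z":32},{"x":-24,"z":32},{"x":-24,"z":32},{"x":-24,"z":32},{"x":-24,"z":32}]' 1 8
python3 -c "
from plant import robot;import cv2
print(cv2.Rodrigues(robot.read_state()['orientation'])[0].round(4))"
```

```text
bis [ 0.5022 -0.3172  0.0176] win [ 0.5852 -0.021   0.0443] green [ 0.4778 -0.1011  0.0509]
post top [0.4693 0.2539 0.0568]
[[ 2.433e-01 -3.000e-04  9.699e-01]
 [-9.699e-01  1.600e-03  2.433e-01]
 [-1.600e-03 -1.000e+00  1.000e-04]]$[0]: bad value
```

```bash
python3 -m inch '[{"x":0,"y":0,"z":0,"twist":0.123},{"x":0,"y":0,"z":0,"twist":0.123},{"x":-24,"y":0,"z":32,"twist":0},{"x":-24,"y":0,"z":32,"twist":0},{"x":-24,"y":0,"z":32,"twist":0},{"x":-24,"y":0,"z":32,"twist":0},{"x":-24,"y":0,"z":32,"twist":0},{"x":-24,"y":0,"z":32,"twist":0},{"x":-24,"y":0,"z":32,"twist":0},{"x":-24,"y":0,"z":32,"twist":0}]' 1 8
python3 -c "
from plant import robot;import cv2
print(cv2.Rodrigues(robot.read_state()['orientation'])[0].round(4))"
```

```text
t: 1.1
tool_pos: [0.4031, -0.3887, 0.4043]
orientation: [-1.209, 1.21, -1.209]
force: [-0.0, -0.8, -0.9]
opening: 0.0933
[[-3.e-04 -4.e-04  1.e+00]
 [-1.e+00  4.e-04 -3.e-04]
 [-4.e-04 -1.e+00 -4.e-04]]
```

```bash
python3 -m inch '[{"x":-18,"y":30,"z":25,"twist":0},{"x":-18,"y":30,"z":25,"twist":0},{"x":-18,"y":30,"z":25,"twist":0},{"x":-17,"y":30,"z":24,"twist":0},{"x":0,"y":30,"z":0,"twist":0},{"x":0,"y":0,"z":0,"twist":0}]'
python3 - <<'E'
from plant import imaging
import cv2
c=imaging.read_camera("side");a=c["color"][60:210,180:380]
cv2.imwrite("pics/side1.png",cv2.resize(a,None,fx=4,fy=4,interpolation=cv2.INTER_CUBIC)[:,:,::-1])
c=imaging.read_camera("top");a=c["color"][110:260,300:500]
cv2.imwrite("pics/top1.png",cv2.resize(a,None,fx=4,fy=4,interpolation=cv2.INTER_CUBIC)[:,:,::-1])
E
```

```text
t: 1.7
tool_pos: [0.4996, -0.3168, 0.249]
orientation: [-1.211, 1.217, -1.2]
force: [0.2, 0.9, -0.4]
opening: 0.0927
```

View pics/side1.png

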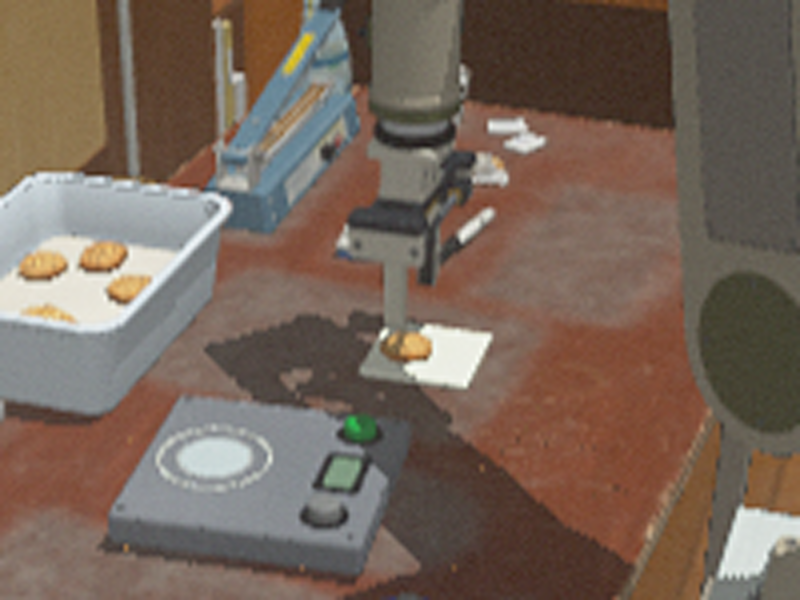

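View pics/top1.png

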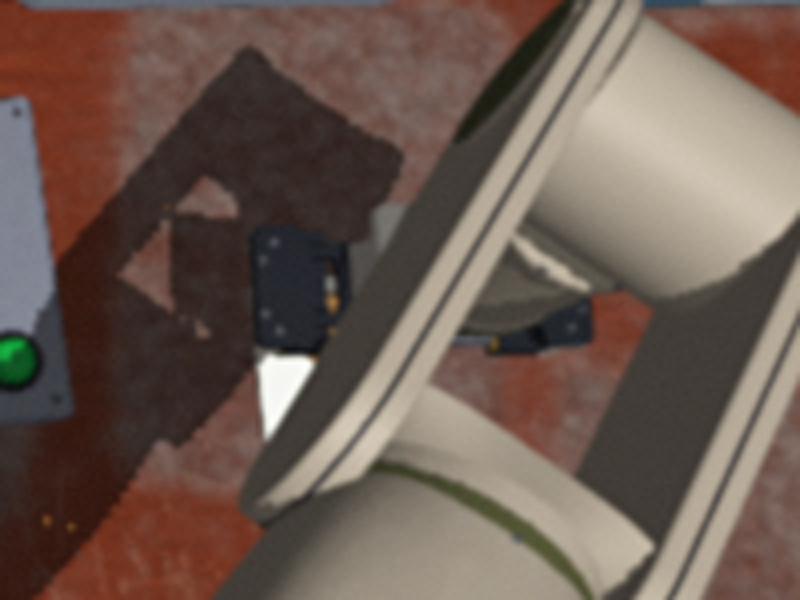

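Side view: the near finger hangs over the biscuit with its tip around zoom pixel (396,332). In the top view the arm hides the jaws. I'll check the tip's projection and the settled pose.

Run:
```python
from plant import robot
from h import *
s=robot.read_state();R=cv2.Rodrigues(s["orientation"])[0];p=s["tool_pos"];print(p,R.round(4).tolist(),s["t"])
S=np.load("pics/side0.npz")
for sx in (-1,1):
    for off in (46.5,64):
        P=p+R@np.array([sx*off/1000,.186,0]);print(sx,off,P.round(4),((proj(S,P)-[180,60])*4).round(1))
```

```text
[ 0.50065078 -0.31890812  0.25434524] [[-0.0001, -0.0019, 1.0], [-1.0, 0.0012, -0.0001], [-0.0012, -1.0, -0.0019]] 1.8
-1 46.5 [ 0.5003 -0.2722  0.0684] [[395.7 319.7]]
-1 64 [ 0.5003 -0.2547  0.0684] [[390.1 327.7]]
1 46.5 [ 0.5003 -0.3652  0.0683] [[424.3 279. ]]
1 64 [ 0.5003 -0.3827  0.0683] [[429.4 271.7]]
```

```bash
python3 -m inch '[{"x":-1,"y":20,"z":1,"twist":0},{"x":0,"y":20,"z":0,"twist":0},{"x":0,"y":12,"z":0,"twist":0},{"x":0,"y":5,"z":0,"twist":0},{"x":0,"y":0,"z":0,"twist":0},{"x":0,"y":0,"z":0,"twist":0}]'
python3 -m inch '[{"x":0,"y":0,"z":0,"twist":0},{"x":0,"y":0,"z":0,"twist":0},{"x":0,"y":0,"z":0,"twist":0},{"x":0,"y":0,"z":0,"twist":0},{"x":0,"y":0,"z":0,"twist":0},{"x":0,"y":0,"z":0,"twist":0},{"x":0,"y":0,"z":0,"twist":0},{"x":0,"y":0,"z":0,"twist":0}]' -1 8
```

```text
t: 2.4
tool_pos: [0.5024, -0.3186, 0.1991]
orientation: [-1.209, 1.208, -1.211]
force: [0.7, 0.1, 0.0]
opening: 0.0928
t: 3.2
tool_pos: [0.5021, -0.318, 0.1977]
orientation: [-1.209, 1.209, -1.209]
force: [-0.1, -0.3, -0.2]
opening: 0.0497
```

```bash
python3 -m inch '[{"x":0,"y":-5,"z":0,"twist":0},{"x":0,"y":-20,"z":0,"twist":0},{"x":0,"y":-35,"z":0,"twist":0},{"x":0,"y":-20,"z":0,"twist":0},{"x":0,"y":0,"z":0,"twist":0}]'
python3 - <<'E'
from plant import imaging,robot
import cv2
c=imaging.read_camera("side");a=c["color"][100:175,230:330]
cv2.imwrite("pics/side2.png",cv2.resize(a,None,fx=8,fy=8,interpolation=cv2.INTER_CUBIC)[:,:,::-1])
E
```

```text
t: 3.7
tool_pos: [0.5034, -0.319, 0.2823]
orientation: [-1.208, 1.203, -1.215]
force: [0.7, 0.0, 0.5]
opening: 0.0496
```

View pics/side2.png

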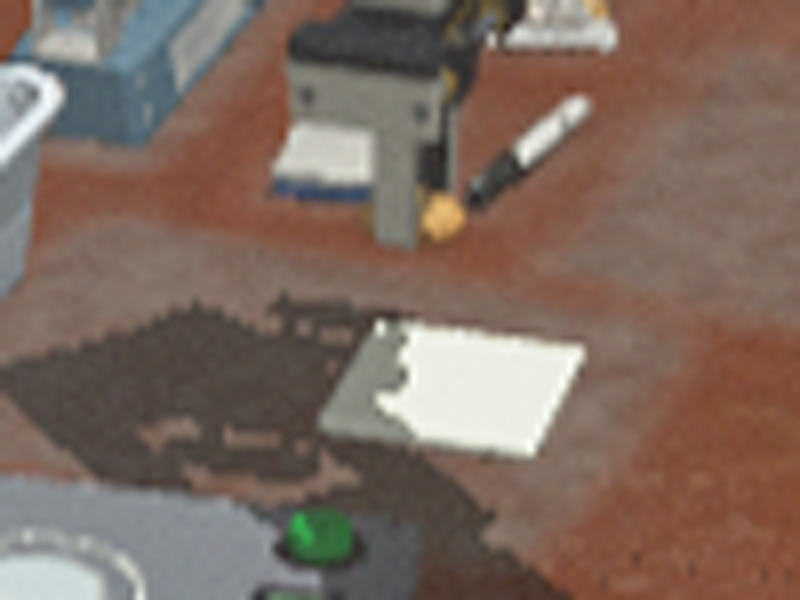

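Run:
```python
from plant import robot,imaging
from h import *
s=robot.read_state();R=cv2.Rodrigues(s["orientation"])[0];p=s["tool_pos"];print(p)
c=imaging.read_camera("side")
S=c
th=np.linspace(0,2*np.pi,40)
im=cv2.resize(c["color"][100:175,230:330],None,fx=8,fy=8,interpolation=cv2.INTER_CUBIC)[:,:,::-1].copy()
for h in (.183,.186+.003-.011+.0):
    P=p+np.stack([.026*np.cos(th),0*th+h,.026*np.sin(th)],-1)@R.T
    q=((proj(S,P)-[230,100]+.5)*8).astype(np.int32);cv2.polylines(im,[q],True,(255,0,255),1)
for sx in (-1,1):
  P=p+R@np.array([-.0265,.186,sx*.0075]);q=((proj(S,P)-[230,100]+.5)*8)[0].astype(int);cv2.circle(im,tuple(int(i) for i in q),3,(255,0,0),-1)
cv2.imwrite("pics/side3.png",im)
```

```text
[ 0.50272915 -0.31853545  0.27988866]
```

View pics/side3.png

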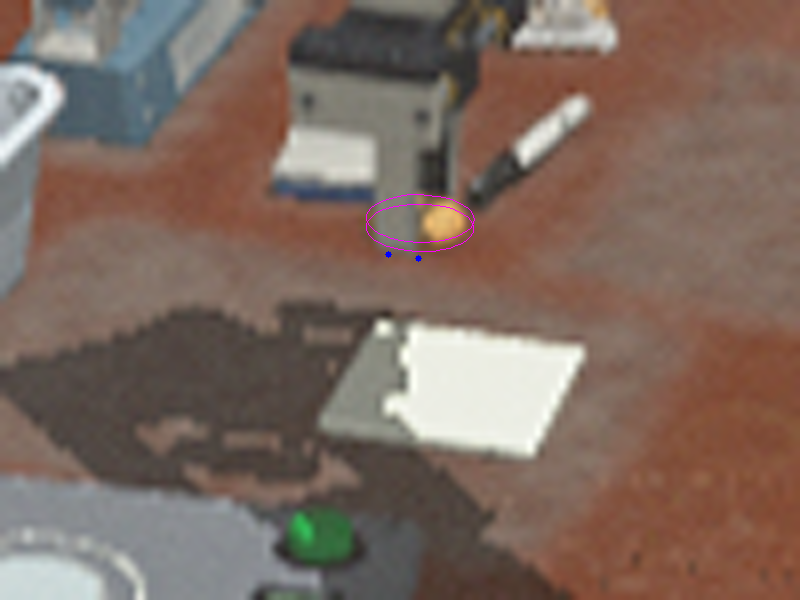

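```bash
python3 -m inch '[{"x":-15,"y":0,"z":4,"twist":0},{"x":-37,"y":0,"z":10,"twist":0},{"x":-40,"y":0,"z":12,"twist":0},{"x":-40,"y":0,"z":12,"twist":0},{"x":-40,"y":0,"z":12,"twist":0},{"x":-40,"y":0,"z":12,"twist":0},{"x":-40,"y":0,"z":10,"twist":0},{"x":-30,"y":0,"z":8,"twist":0},{"x":-14,"y":0,"z":2,"twist":0},{"x":0,"y":0,"z":0,"twist":0},{"x":0,"y":0,"z":0,"twist":0},{"x":0,"y":0,"z":0,"twist":0}]'
python3 - <<'E'
from plant import robot,imaging
from h import *
c=imaging.read_camera("side")
cv2.imwrite("pics/side4.png",cv2.resize(c["color"][110:220,180:320],None,fx=5,fy=5,interpolation=cv2.INTER_CUBIC)[:,:,::-1])
print(robot.read_state()["tool_pos"])
E
```

```text
t: 5.0
tool_pos: [0.5838, -0.0232, 0.2773]
orientation: [-1.209, 1.211, -1.21]
force: [-0.6, 0.7, -0.5]
opening: 0.0502
[ 0.5838474  -0.02340033  0.27747694]
```

View pics/side4.png

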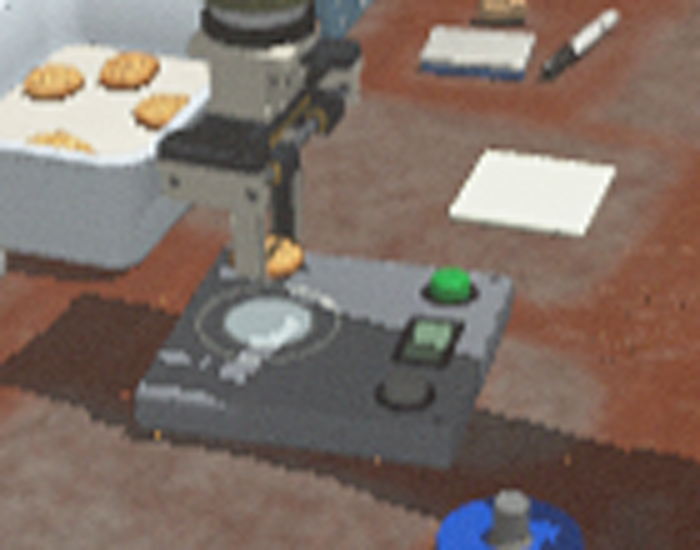

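The biscuit is still held, above the window (268,322 in the zoom). Lowering it now.

```bash
python3 -m inch '[{"x":-1,"y":15,"z":1.5,"twist":0},{"x":0,"y":15,"z":0,"twist":0},{"x":0,"y":10,"z":0,"twist":0},{"x":0,"y":4,"z":0,"twist":0},{"x":0,"y":2,"z":0,"twist":0},{"x":0,"y":0,"z":0,"twist":0},{"x":0,"y":0,"z":0,"twist":0},{"x":0,"y":0,"z":0,"twist":0}]'
```

```text
t: 5.85
tool_pos: [0.586, -0.0211, 0.2325]
orientation: [-1.208, 1.208, -1.21]
force: [-0.9, -0.1, -1.1]
opening: 0.0501
```

```bash
python3 -m inch '[{"x":0,"y":1,"z":0,"twist":0},{"x":0,"y":1,"z":0,"twist":0},{"x":0,"y":0,"z":0,"twist":0},{"x":0,"y":0,"z":0,"twist":0}]'
python3 -m inch '[{"x":0,"y":0,"z":0,"twist":0},{"x":0,"y":0,"z":0,"twist":0},{"x":0,"y":0,"z":0,"twist":0}]'
```

```text
t: 6.25
tool_pos: [0.5856, -0.021, 0.2297]
orientation: [-1.209, 1.209, -1.209]
force: [0.1, -0.0, -0.3]
opening: 0.05
t: 6.55
tool_pos: [0.5856, -0.021, 0.2297]
orientation: [-1.209, 1.209, -1.209]
force: [-0.0, 0.2, -0.7]
opening: 0.0502
```

```bash
python3 -m inch '[{"x":0,"y":0,"z":0,"twist":0},{"x":0,"y":0,"z":0,"twist":0},{"x":0,"y":0,"z":0,"twist":0},{"x":0,"y":0,"z":0,"twist":0},{"x":0,"y":0,"z":0,"twist":0},{"x":0,"y":0,"z":0,"twist":0},{"x":0,"y":0,"z":0,"twist":0}]' 0.8
python3 -m inch '[{"x":0,"y":-5,"z":0,"twist":0},{"x":0,"y":-25,"z":0,"twist":0},{"x":0,"y":-35,"z":0,"twist":0},{"x":0,"y":-15,"z":0,"twist":0},{"x":-40,"y":0,"z":-15,"twist":0},{"x":-40,"y":0,"z":-15,"twist":0},{"x":-40,"y":0,"z":-15,"twist":0},{"x":-40,"y":0,"z":-15,"twist":0},{"x":-40,"y":0,"z":-15,"twist":0},{"x":-40,"y":0,"z":-15,"twist":0},{"x":-36,"y":0,"z":-15,"twist":0},{"x":0,"y":0,"z":-10,"twist":0}]'
python3 -m inch '[{"x":0,"y":0,"z":0,"twist":0}]'
python3 - <<'E'
from plant import robot,imaging
from seg import *
print(robot.read_state()["tool_pos"])
for n,a in (("top",(slice(110,260),slice(130,330))),("side",(slice(110,260),slice(160,330)))):
    c=imaging.read_camera(n);np.savez(f"pics/{n}5.npz",**c)
    cv2.imwrite(f"pics/{n}5.png",cv2.resize(c["color"][a],None,fx=4,fy=4,interpolation=cv2.INTER_CUBIC)[:,:,::-1])
E
```

```text
t: 7.25
tool_pos: [0.5856, -0.0211, 0.2298]
orientation: [-1.209, 1.209, -1.209]
force: [-0.1, 0.3, 0.1]
opening: 0.0838
t: 8.45
tool_pos: [0.4693, 0.2584, 0.3098]
orientation: [-1.21, 1.207, -1.205]
force: [1.1, -0.3, -0.7]
opening: 0.0838
t: 8.55
tool_pos: [0.4696, 0.2556, 0.3094]
orientation: [-1.211, 1.208, -1.208]
force: [-0.1, -0.5, 0.3]
opening: 0.0838
[0.46957594 0.25556654 0.30935588]
```

View pics/top5.png

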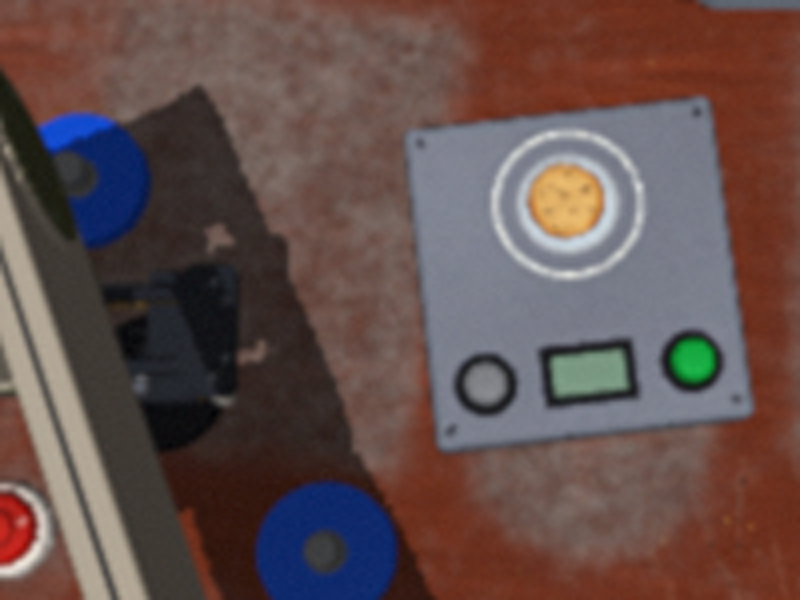

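View pics/side5.png

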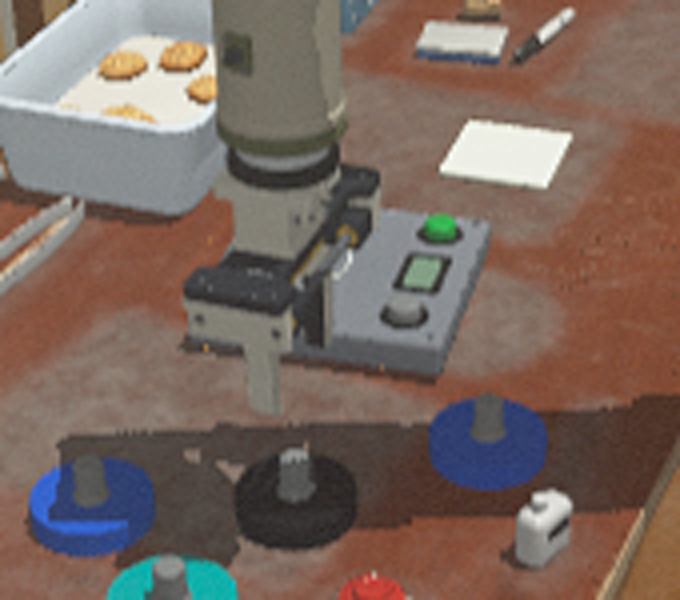

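The biscuit sits centred: (566,201) against ring centre (568,204) in the zoom, less than 2 mm. The gripper is over the black cap, with the post at (297,470) in the side zoom. Descending.

```bash
python3 -m inch '[{"x":0,"y":20,"z":0.5,"twist":0},{"x":0,"y":30,"z":0,"twist":0},{"x":0,"y":25,"z":0,"twist":0},{"x":0,"y":15,"z":0,"twist":0},{"x":0,"y":6,"z":0,"twist":0},{"x":0,"y":0,"z":0,"twist":0},{"x":0,"y":0,"z":0,"twist":0},{"x":0,"y":0,"z":0,"twist":0}]'
python3 -m inch '[{"x":0,"y":1,"z":0,"twist":0},{"x":0,"y":0,"z":0,"twist":0},{"x":0,"y":0,"z":0,"twist":0},{"x":0,"y":0,"z":0,"twist":0},{"x":0,"y":0,"z":0,"twist":0},{"x":0,"y":0,"z":0,"twist":0},{"x":0,"y":0,"z":0,"twist":0},{"x":0,"y":0,"z":0,"twist":0},{"x":0,"y":0,"z":0,"twist":0},{"x":0,"y":0,"z":0,"twist":0},{"x":0,"y":0,"z":0,"twist":0},{"x":0,"y":0,"z":0,"twist":0}]' -1 20
```

```text
t: 9.45
tool_pos: [0.472, 0.2552, 0.2153]
orientation: [-1.207, 1.208, -1.21]
force: [0.5, 0.2, 0.5]
opening: 0.0839
t: 10.65
tool_pos: [0.4712, 0.255, 0.2127]
orientation: [-1.209, 1.209, -1.209]
force: [-0.0, 0.9, -0.7]
opening: 0.0227
```

```bash
python3 -m inch '[{"x":0,"y":-4,"z":0,"twist":0},{"x":0,"y":-16,"z":0,"twist":0},{"x":0,"y":-30,"z":0,"twist":0},{"x":0,"y":-25,"z":0,"twist":0},{"x":0,"y":-10,"z":0,"twist":0},{"x":0,"y":0,"z":0,"twist":0},{"x":0,"y":0,"z":0,"twist":0}]'
python3 -m inch '[{"x":10,"y":0,"z":4,"twist":0},{"x":25,"y":0,"z":10,"twist":0},{"x":35,"y":0,"z":14,"twist":0},{"x":40,"y":0,"z":17,"twist":0},{"x":40,"y":0,"z":17,"twist":0},{"x":40,"y":0,"z":17,"twist":0},{"x":40,"y":0,"z":17,"twist":0},{"x":30,"y":0,"z":12,"twist":0},{"x":17,"y":0,"z":7,"twist":0},{"x":0,"y":0,"z":0,"twist":0},{"x":0,"y":0,"z":0,"twist":0},{"x":0,"y":0,"z":0,"twist":0}]'
cat > ov.py <<'E'
from plant import robot,imaging
from h import *
import sys
s=robot.read_state();R=cv2.Rodrigues(s["orientation"])[0];p=s["tool_pos"];print(p,s["opening"])
c=imaging.read_camera("side")
im=cv2.resize(c["color"][110:220,170:310],None,fx=5,fy=5,interpolation=cv2.INTER_CUBIC)[:,:,::-1].copy()
if len(sys.argv)>2:
  th=np.linspace(0,2*np.pi,60)
  for h in (.211,.189):
    P=p+np.stack([.046*np.cos(th),0*th+h,.046*np.sin(th)],-1)@R.T
    q=((proj(c,P)-[170,110]+.5)*5).astype(np.int32);cv2.polylines(im,[q],True,(255,0,255),1)
cv2.imwrite(sys.argv[1],im)
E
python3 ov.py pics/side6.png 1
```

```text
t: 11.35
tool_pos: [0.4709, 0.2548, 0.2967]
orientation: [-1.21, 1.21, -1.209]
force: [-1.4, -0.1, -0.7]
opening: 0.0226
t: 12.55
tool_pos: [0.5857, -0.0209, 0.2972]
orientation: [-1.21, 1.21, -1.208]
force: [-0.1, 0.9, 0.0]
opening: 0.0221
[ 0.58566532 -0.02091339  0.29719424] 0.022064974417356605
```

View pics/side6.png

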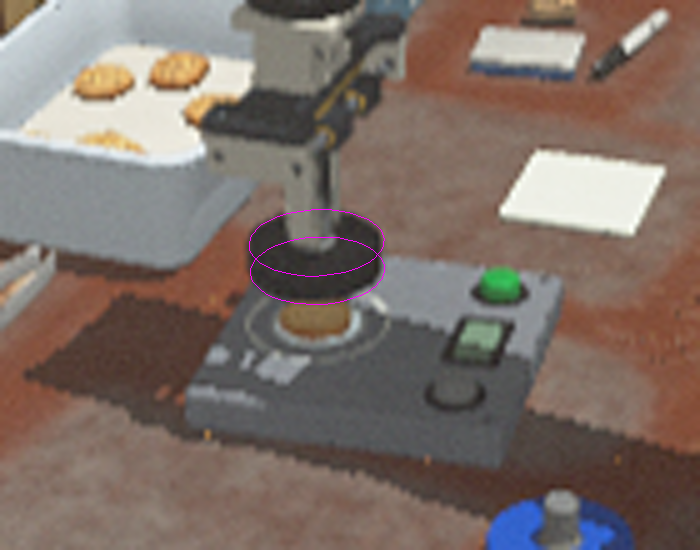

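The cap hangs level and matches the overlay. The window and biscuit are directly below it, at about (317,320). Lowering.

```bash
python3 -m inch '[{"x":1,"y":10,"z":-0.5,"twist":0},{"x":0,"y":12,"z":0,"twist":0},{"x":0,"y":10,"z":0,"twist":0},{"x":0,"y":6,"z":0,"twist":0},{"x":0,"y":3,"z":0,"twist":0},{"x":0,"y":1,"z":0,"twist":0},{"x":0,"y":0,"z":0,"twist":0},{"x":0,"y":0,"z":0,"twist":0},{"x":0,"y":0,"z":0,"twist":0}]'
python3 -m inch '[{"x":0,"y":1,"z":0,"twist":0},{"x":0,"y":0.7,"z":0,"twist":0},{"x":0,"y":0,"z":0,"twist":0},{"x":0,"y":0,"z":0,"twist":0}]'
python3 ov.py pics/side7.png
```

```text
t: 13.5
tool_pos: [0.5859, -0.0231, 0.2563]
orientation: [-1.208, 1.209, -1.21]
force: [0.5, 0.1, -0.8]
opening: 0.0224
t: 13.9
tool_pos: [0.5856, -0.023, 0.254]
orientation: [-1.209, 1.209, -1.209]
force: [-0.4, -0.4, -0.2]
opening: 0.0221
[ 0.58561184 -0.02304471  0.25400232] 0.022109088567176454
```

View pics/side7.png

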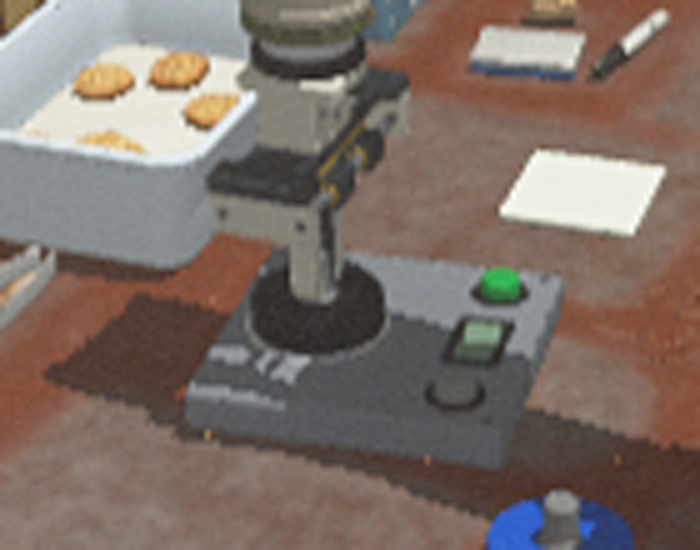

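```bash
python3 -m inch '[{"x":0,"y":0.7,"z":0,"twist":0},{"x":0,"y":0.6,"z":0,"twist":0},{"x":0,"y":0,"z":0,"twist":0},{"x":0,"y":0,"z":0,"twist":0},{"x":0,"y":0,"z":0,"twist":0}]'
python3 -m inch '[{"x":0,"y":0,"z":0,"twist":0},{"x":0,"y":0,"z":0,"twist":0},{"x":0,"y":0,"z":0,"twist":0},{"x":0,"y":0,"z":0,"twist":0},{"x":0,"y":0,"z":0,"twist":0},{"x":0,"y":0,"z":0,"twist":0},{"x":0,"y":0,"z":0,"twist":0}]' 0
```

```text
t: 14.45
tool_pos: [0.5857, -0.0231, 0.2528]
orientation: [-1.209, 1.209, -1.209]
force: [0.0, 0.4, -0.1]
opening: 0.0224
t: 15.15
tool_pos: [0.5856, -0.023, 0.2527]
orientation: [-1.209, 1.209, -1.209]
force: [0.4, -0.7, 0.2]
opening: 0.0464
```

Released. Lift clear, look, then move towards the green key.

```bash
python3 -m inch '[{"x":0,"y":-5,"z":0,"twist":0},{"x":0,"y":-20,"z":0,"twist":0},{"x":0,"y":-35,"z":0,"twist":0},{"x":0,"y":-15,"z":0,"twist":0},{"x":0,"y":0,"z":0,"twist":0},{"x":15,"y":0,"z":-22,"twist":0},{"x":20,"y":0,"z":-29,"twist":0},{"x":20,"y":0,"z":-29,"twist":0},{"x":22,"y":0,"z":-29,"twist":0},{"x":0,"y":0,"z":0,"twist":0},{"x":0,"y":0,"z":0,"twist":0}]' -1 20
python3 ov.py pics/side8.png
python3 - <<'E'
from plant import imaging
from h import *
c=imaging.read_camera("top")
cv2.imwrite("pics/top8.png",cv2.resize(c["color"][120:240,200:350],None,fx=5,fy=5,interpolation=cv2.INTER_CUBIC)[:,:,::-1])
E
```

```text
t: 16.25
tool_pos: [0.476, -0.1003, 0.3265]
orientation: [-1.209, 1.212, -1.21]
force: [0.8, 0.2, 1.0]
opening: 0.0007
[ 0.47598228 -0.10030248  0.32652716] 0.0006725920555450944
```

View pics/side8.png

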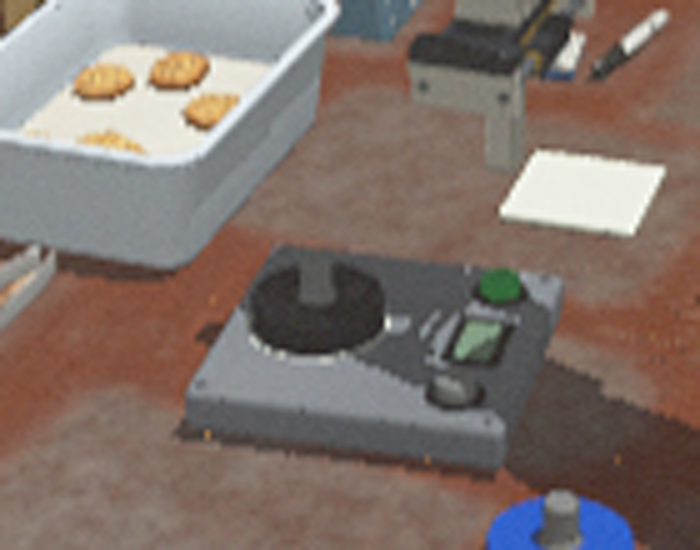

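View pics/top8.png

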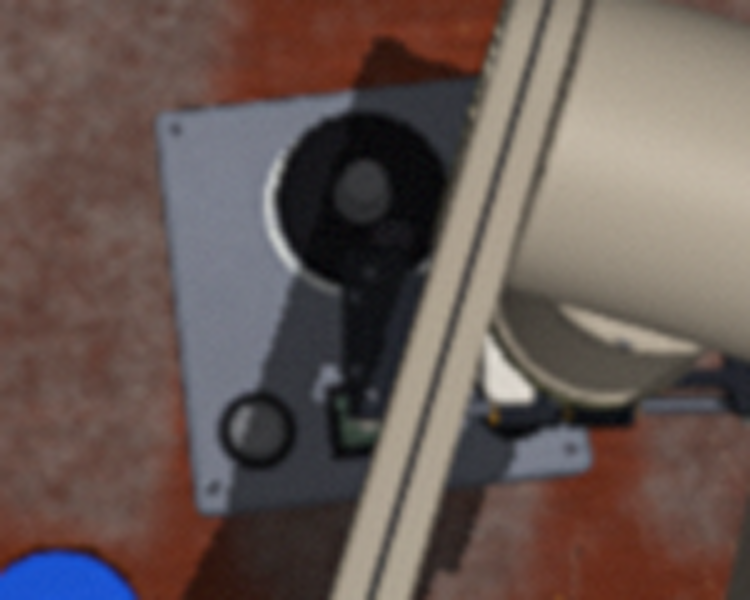

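The cap stands flat inside the ring. The closed fingers are near the green key at (500,285) in the side zoom. Approaching, then pressing in small steps.

```bash
python3 -m inch '[{"x":0,"y":20,"z":1,"twist":0},{"x":0,"y":30,"z":0,"twist":0},{"x":0,"y":18,"z":0,"twist":0},{"x":0,"y":10,"z":0,"twist":0},{"x":0,"y":2,"z":0,"twist":0},{"x":0,"y":0,"z":0,"twist":0},{"x":0,"y":0,"z":0,"twist":0},{"x":0,"y":0,"z":0,"twist":0}]'
python3 ov.py pics/side9.png
```

```text
t: 17.15
tool_pos: [0.4782, -0.1002, 0.2489]
orientation: [-1.208, 1.208, -1.211]
force: [-0.1, -0.1, -0.7]
opening: 0.0005
[ 0.47822513 -0.10015607  0.24894457] 0.0005072444819019367
```

View pics/side9.png

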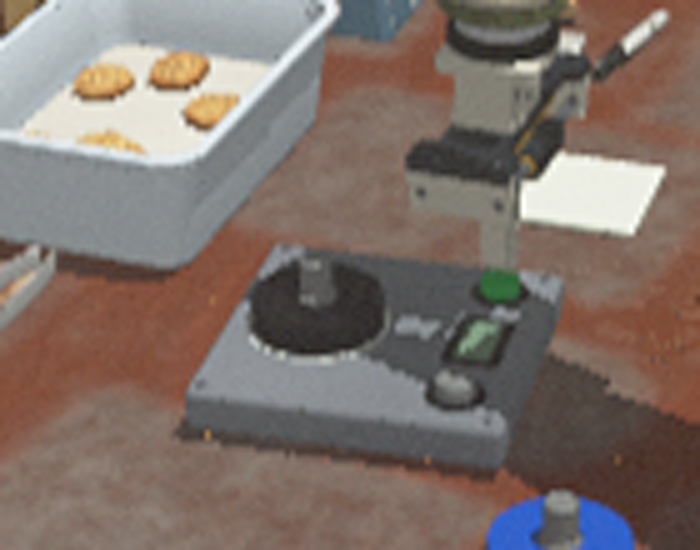

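The fingertip is just above the green key, aligned at (499,268). Creeping down and watching the force.

```bash
Z='';
python3 -m inch '[{"x":0,"y":2,"z":0,"twist":0},{"x":0,"y":2,"z":0,"twist":0},{"x":0,"y":1,"z":0,"twist":0},{"x":0,"y":0,"z":0,"twist":0},{"x":0,"y":0,"z":0,"twist":0},{"x":0,"y":0,"z":0,"twist":0}]'
python3 -m inch '[{"x":0,"y":1,"z":0,"twist":0},{"x":0,"y":0,"z":0,"twist":0},{"x":0,"y":0,"z":0,"twist":0}]'
python3 -m inch '[{"x":0,"y":1,"z":0,"twist":0},{"x":0,"y":0,"z":0,"twist":0},{"x":0,"y":0,"z":0,"twist":0}]'
```

```text
t: 17.8
tool_pos: [0.4776, -0.1001, 0.2428]
orientation: [-1.209, 1.209, -1.209]
force: [0.2, -0.4, 0.1]
opening: 0.0001
t: 18.1
tool_pos: [0.4776, -0.1, 0.2417]
orientation: [-1.209, 1.209, -1.209]
force: [0.2, -0.8, 0.8]
opening: 0.0003
t: 18.4
tool_pos: [0.4777, -0.1001, 0.241]
orientation: [-1.209, 1.209, -1.21]
force: [0.3, 1.0, 4.1]
opening: 0.0005
```

```bash
python3 -m inch '[{"x":0,"y":0.7,"z":0,"twist":0},{"x":0,"y":0,"z":0,"twist":0},{"x":0,"y":0,"z":0,"twist":0}]'
python3 -m inch '[{"x":0,"y":0.7,"z":0,"twist":0},{"x":0,"y":0,"z":0,"twist":0},{"x":0,"y":0,"z":0,"twist":0}]'
```

```text
t: 18.7
tool_pos: [0.4777, -0.1001, 0.2402]
orientation: [-1.209, 1.209, -1.21]
force: [-1.9, 1.0, 5.5]
opening: 0.0007
t: 19.0
tool_pos: [0.4777, -0.1, 0.2396]
orientation: [-1.209, 1.209, -1.21]
force: [-1.7, 0.5, 5.9]
opening: 0.0008
```

```bash
python3 -m inch '[{"x":0,"y":0.7,"z":0,"twist":0},{"x":0,"y":0,"z":0,"twist":0},{"x":0,"y":0,"z":0,"twist":0}]'
python3 -m inch '[{"x":0,"y":0.7,"z":0,"twist":0},{"x":0,"y":0,"z":0,"twist":0},{"x":0,"y":0,"z":0,"twist":0}]'
```

```text
t: 19.3
tool_pos: [0.4777, -0.1001, 0.2389]
orientation: [-1.209, 1.209, -1.21]
force: [-1.7, 0.6, 6.0]
opening: 0.0004
t: 19.6
tool_pos: [0.4777, -0.1001, 0.2382]
orientation: [-1.209, 1.209, -1.21]
force: [-1.7, -0.5, 5.4]
opening: 0.0007
```

```bash
python3 -m inch '[{"x":0,"y":0.7,"z":0,"twist":0},{"x":0,"y":0,"z":0,"twist":0},{"x":0,"y":0,"z":0,"twist":0}]'
python3 -m inch '[{"x":0,"y":0.7,"z":0,"twist":0},{"x":0,"y":0,"z":0,"twist":0},{"x":0,"y":0,"z":0,"twist":0}]'
```

```text
t: 19.9
tool_pos: [0.4777, -0.1001, 0.2373]
orientation: [-1.209, 1.209, -1.21]
force: [-0.3, -0.0, 3.1]
opening: 0.0005
t: 20.2
tool_pos: [0.4777, -0.1001, 0.2365]
orientation: [-1.209, 1.209, -1.21]
force: [-0.1, 0.3, 2.8]
opening: 0.0004
```

```bash
python3 -m inch '[{"x":0,"y":0.5,"z":0,"twist":0},{"x":0,"y":0,"z":0,"twist":0},{"x":0,"y":0,"z":0,"twist":0}]'
python3 -c "
from plant import robot
for i in range(1): print(robot.read_state()['force'])"
```

```text
t: 20.5
tool_pos: [0.4777, -0.1, 0.236]
orientation: [-1.209, 1.209, -1.209]
force: [-0.3, -0.4, 2.2]
opening: 0.0005
[-0.29337394 -0.39392379  2.15914093]
```

Past the click: the force fell from 6.0 N to 2.2 N at about 5.2 mm of travel. Releasing and backing off.

```bash
python3 -m inch '[{"x":0,"y":-3,"z":0,"twist":0},{"x":0,"y":-5,"z":0,"twist":0},{"x":0,"y":-20,"z":0,"twist":0},{"x":0,"y":-35,"z":0,"twist":0},{"x":0,"y":-20,"z":0,"twist":0},{"x":30,"y":0,"z":-8,"twist":0},{"x":40,"y":0,"z":-12,"twist":0},{"x":40,"y":0,"z":-12,"twist":0},{"x":40,"y":0,"z":-12,"twist":0},{"x":30,"y":0,"z":-8,"twist":0},{"x":0,"y":0,"z":0,"twist":0},{"x":0,"y":0,"z":0,"twist":0}]'
python3 ov.py pics/side10.png
python3 - <<'E'
from plant import imaging
from h import *
c=imaging.read_camera("top");W=cloud(c)
cv2.imwrite("pics/top10.png",cv2.resize(c["color"][120:240,200:350],None,fx=5,fy=5,interpolation=cv2.INTER_CUBIC)[:,:,::-1])
q=W.reshape(-1,3)
def st(n,x,y,r,a,b):
    m=(np.hypot(q[:,0]-x,q[:,1]-y)<r)&(q[:,2]>a)&(q[:,2]<b);print(n,m.sum(),q[m].mean(0).round(4),np.median(q[m][:,2]).round(4))
st("green",.477,-.1005,.008,.045,.065);st("grey",.463,.034,.008,.045,.065)
st("captop",.585,-.022,.06,.055,.072);st("post",.585,-.022,.03,.085,.1)
m=cv2.cvtColor(c["color"],cv2.COLOR_RGB2HSV)[...,2]<60
n,l,s,cc=cv2.connectedComponentsWithStats(m.astype(np.uint8))
for i in range(1,n):
    if 245<cc[i][0]<300 and 140<cc[i][1]<180: print(cc[i],s[i],ray(c,*cc[i],.058))
E
```

```text
t: 21.7
tool_pos: [0.4252, -0.2802, 0.3188]
orientation: [-1.208, 1.212, -1.21]
force: [0.6, 0.2, 0.6]
opening: 0.0007
[ 0.42519431 -0.28023493  0.3188477 ] 0.0006975342860258974
green 27 [ 0.4764 -0.1     0.0561] 0.0562
grey 32 [0.4627 0.034  0.0554] 0.0554
captop 874 [ 0.5836 -0.0215  0.0631] 0.0631
post 64 [ 0.584  -0.0218  0.0924] 0.0926
[271.94601542 159.62467866] [256 143  33  34 778] [ 0.58277353 -0.02237041  0.058     ]
```

View pics/top10.png

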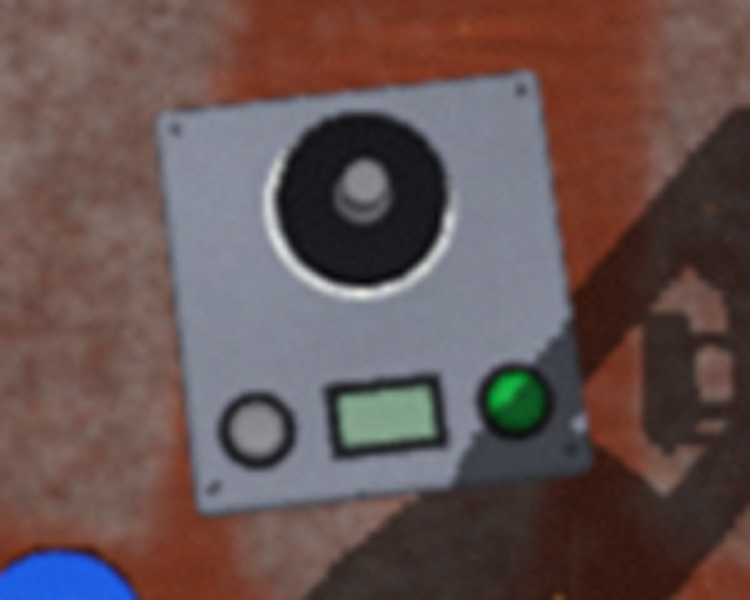

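View pics/side10.png

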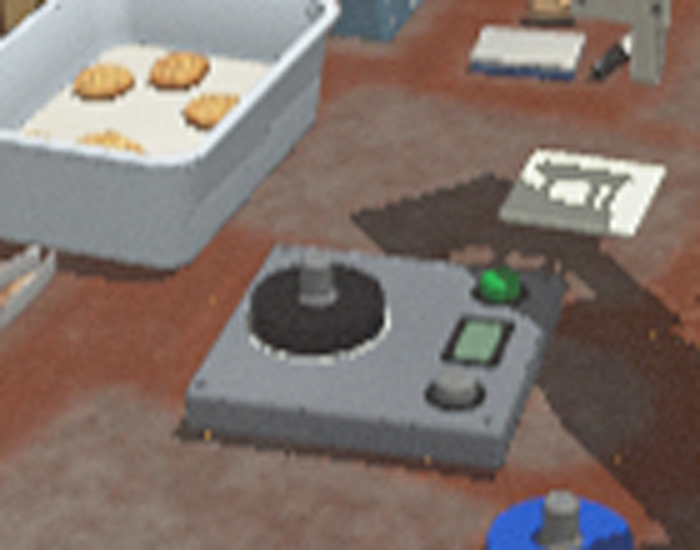

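The cap is centred at (362,200) inside the ring, flat (top at 63 mm). Both keys are up (about 55–56 mm) and the arm is clear. Handing in.

```bash
python3 -m inch '[{"x":0,"y":0,"z":0,"twist":0},{"x":0,"y":0,"z":0,"twist":0},{"x":0,"y":0,"z":0,"twist":0}]'; python3 -c "
from plant import robot;print(robot.close_job())"
```

```text
t: 22.1
tool_pos: [0.4259, -0.2794, 0.3191]
orientation: [-1.21, 1.208, -1.208]
force: [0.3, -0.0, 0.6]
opening: 0.0006
the job is handed in; nothing more can be done
None
```

I laid the biscuit on the window, set the black cap over it, pressed the green key past its click and released it. I handed the job in at 22.1 s; no verdict came back.

- **Biscuit:** in the top view it lay within about 2 mm of the ring's centre before the cap went on. I could not see it afterwards, because the cap covers it.
- **Cap:** in the last pictures it stands flat inside the ring. Its top measured 63 mm and its post 92–93 mm above the table, and it is within about 2 mm of the window's centre.
- **Green key:** the force rose to about 6.0 N, then fell to 2.2 N at roughly 5.2 mm of estimated travel, where I stopped.
- **At the end:** both key tops measured 55–56 mm, so both are up. I never went near the grey key, and the arm was clear of everything.

**Disagreements:**
- The two cameras differed by 4–7 mm for the window and biscuit at assumed heights. I relied mainly on the top view, and the later overlays and placements bore it out.
- The depth heights read about 1 mm high.
- The gripper closed to 50 mm on the biscuit, not the stated 52 mm.
- My first move command was refused for missing keys; nothing moved.

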